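# Run a print through the star-wheel press

## Task

A carved printing block with a sheet of card on it waits on the bed of the small star-wheel press, on the far side of the roller. Run it through by pushing spoke after spoke of the star wheel round with a fingertip - tops of the spokes away from you, so the bed comes towards you - until the whole card has come out from under the roller on your side, then leave the wheel alone. Do not push or pull the bed or the card itself, grasp nothing, and leave the brayer, the spare block and the ink jar where they are.

Things in the scene. Friction and masses are not known exactly. Their poses are not given: they have to be found in the camera images.
- press: green and steel bench printing press, fixed. Origin on the table straight below the star wheel; x (level, roughly away from the robot) is the line the bed runs on, y the line of axle and roller, z up. The wheel stands in the plane y = 0; the nearest cheek is at y = 59 to 79 mm, |x| under 75 mm, topped by a screw at z = 240 mm; base rails from y = 54 mm, 32 mm tall; bed centred on y = 185 mm
- axle (a point): centre of the star wheel, on its axle: press frame (0, 0, 150) mm; its z axis is up
- star_wheel: four equal spokes 90 degrees apart, in the upright plane y = 0 of the press; origin on the axle. Hub 48 mm in diameter; steel bars 14 mm thick, then black round grips 22 mm thick from 81 mm to the rounded end at 135 mm from the axle. Stiff, stays where left: 5 to 10 N on a grip moves it. Right way: tops of spokes along press +x. A stop comes 0.4 rad after the card is fully out
- grip0 (a point): centre of the grip of one spoke, 108 mm from the axle, half-way along the black part
- grip1 (a point): the same on the next spoke, 90 degrees further on in the turning direction
- grip2 (a point): the same on the third spoke, opposite grip0
- grip3 (a point): the same on the fourth spoke, opposite grip1
- bed: dark brown plate 340 x 200 x 10 mm, top at z = 100 mm, running along press x, driven by the roller: 30 mm towards the robot (press -x) per radian of the wheel. Fixed on its middle: wooden block 56 x 106 x 18 mm under a white card, 70 mm along x, 120 mm wide, top at z = 120 mm. Origin in the middle of its underside, below the card's middle
- card_far_edge (a point): middle of the card's trailing edge, the one farthest from the robot along press x, on the card's top
- roller (a point): centre of the upper roller (steel, 60 mm in diameter, 214 mm long, along press y), press frame (0, 185, 150) mm. The card is out when its far edge lies beyond the roller's near side: 30 mm to the robot's side of this point along press x
- brayer: hand ink roller lying on the table beside the wheel: black rubber roll 34 mm in diameter and 100 mm long, light wooden handle; about 190 mm long in all. Origin on the table between roll and handle
- spare_block: carved wooden printing block 56 x 106 x 20 mm lying on the table. Origin at the centre of its underside
- ink_jar: jar with black cap, 64 mm in diameter, 65 mm tall. Origin at the centre of its underside

How it is judged:
On the way, in this order (a step that is already met when the one before it is completed fails the run):
1. a finger pushes on the star wheel (contact force between the fingers and star_wheel above 1 N), for 0.1 s.
2. the card is half-way under the roller (x of card_far_edge in the frame of roller below 0.035 m), for 0.1 s.
At the end, for the whole second after the job is handed in: the card's far edge lies at least 22 mm to the robot's side of the roller's axis (30 mm is the roller's near side), bed and wheel at rest (x of card_far_edge in the frame of roller below -0.022 m and linear speed of bed below 0.003 m/s and angular speed of star_wheel below 0.1 rad/s); the robot touches nothing.
It fails at once if the bed, block or card is pushed or pulled directly (more than 2 N) (contact force between any of the fingers, the arm and bed above 2 N).
It fails at once if the brayer, spare block or ink jar is moved or lifted (more than 20 mm) (distance of any of brayer, spare_block, ink_jar from where it was at the start of the episode above 0.02 m).
It fails at once if a spoke is pinched between the fingers instead of pushed (the grasp point within 6 mm of a spoke's centre line while the fingers press on the wheel) (contact force between the fingers and star_wheel above 1 N and y of the grasp point in the frame of star_wheel between -0.015 and 0.015 m and ((x of the grasp point in the frame of star_wheel between -0.006 and 0.006 m and z of the grasp point in the frame of star_wheel between -0.135 and 0.135 m) or (z of the grasp point in the frame of star_wheel between -0.006 and 0.006 m and x of the grasp point in the frame of star_wheel between -0.135 and 0.135 m))).
It also fails if it takes over 67 s, if anything falls off the work surface, if the arm or the gripper's body presses on something with over 40 N, if the wrist force passes 120 N, or if a joint passes its speed limit or range.

## Robot

A 7-joint arm with a two-finger parallel gripper is mounted at the origin on the work surface. World frame = base frame: x ahead of the robot, y to its left, z up, the work surface at z = 0. Lengths are in m, angles in rad, forces in N, time in s.
With the tool pointing down it reaches from about 0.425 to 0.875 m from the base axis. Payload 4.7 kg.
Tool frame: the origin (TCP) lies at the very end of the fingers, on their centre line; the grasp point (between the pads) lies behind it (ctrl.tcp_to_grasp is the y of the grasp point in the tool frame, in m); y points along the fingers, x is the direction in which the jaws open and shut, and the axes are right-handed (so a half turn about y gives the same grasp; the last joint's range is limited). The gripper opens to 87 mm and grips with 3 to 60 N. Pads are 19 mm wide; open, the fingers measure 117 mm over their backs; the gripper's body (75 mm by 190 mm) begins 51 mm behind the grasp point.
Start: joints at [1.309, 0.321, -0.07, 1.45, 0.023, 1.371, -0.057], TCP at [0.177, -0.625, 0.223] pointing down, gripper open.
Joint ranges: [-2.86, 2.86], [-0.3, 2.09], [-1.38, 1.24], [0.06, 2.45], [-1.56, 4.7], [0.09, 2.05], [-2.69, 2.69]. Speed limits (rad/s): [2.57, 2.57, 3.14, 3.14, 3.14, 3.14, 3.14].

## Interface

Orientations are given as a rotation vector (axis times angle).
In Python, from bench import ctrl, get_image, workorder gives the robot as it stands.
- The arm moves only by the tool drive_tool, never from a script. Its argument "increments" is text: rows parted by semicolons, each of 5 numbers parted by spaces: the shift along the tool's x, y, z in mm, then the turn about the tool's y in degrees, then the closure in counts, from 0 (fully open) to 255 (shut). In form: tx ty tz yaw fingers; .... A call has 1 to 20 rows; each row shifts and turns the commanded pose from where the row before left it, along the tool's axes as they then stand; what a row does not reach is not made up. A row lasts 1/8 s, in which the tool goes at most 62.5 mm and 10.7 degrees, less where a joint would pass 70% of its speed; a pose out of reach is approached as far as the arm can. A call is refused whole if a number of a shift passes 62.5 or a number of a turn 10.7, either way. A call with a gripper value outside its range is refused whole. The fingers move at their own pace and stop on an object; "squeeze" is the grip in N (left out, the last holds). Time passes only in rows, so rows that do not move let the fingers close. It gives the time, the measured TCP pose, the force and the opening at its end, in the units of the state.
- ctrl.get_state(): the state, without advancing time (a new reading comes with each control period).
- get_image(name): name is "side" or "top" or "wrist"; returns a dict with "img" (480x640x3 uint8, red, green, blue), "mtx" (3x3 intrinsics, pixels), "k1" (the pictures are not rectified: a ray, as slopes to the right and down, at radius r is drawn at 1 + k1 r^2 times it, then the intrinsics apply), "camera_from_world" (4x4, takes a point from world to camera coordinates). Camera axes: x right, y up, looking along -z (the intrinsics and any distortion apply to the point x, -y, -z); pixel columns grow to the right and rows downward; lengths in m; the calibration is good to about 2 mm. A picture is of the moment at which its call begins. There is no depth.
- workorder.close_job(): hands the job in, once; it reports no verdict.
The state is a dict: "time": time; "joint_positions": joint angles; "qd": joint speeds; "joint_torque": joint torques, N m; "position": TCP position; "tool_rot": TCP orientation; "ft_force": force on the tool from outside, world axes, zero at the start; "torque": the same for the moment, N m; "grip_width": opening from 0.0 (shut) to 1.0 (fully open).
Only numpy, scipy, OpenCV 4.12 (cv2) and the standard library are available. Lean on these libraries where they do the work, as an engineer would, in place of code of your own. Each camera call takes 0.05 s, during which the arm holds its last target.

## Working session

There is one attempt and no reset: what is moved stays moved. The work goes in short steps, Python scripts to look and compute and a tool call to move; the robot and the scene stay as the last step left them, time stands still between calls to the robot, and variables do not carry over. Pictures are saved under pics/ and viewed, and the job is handed in when it is done.

Besides the shell and the picture viewer there is one more tool, called by a JSON object that holds its "op" and its "data", one argument or row to a line. drive_tool: Moves the arm, as the interface text tells. Its arguments: {"type":"object","properties":{"increments":{"type":"string"},"squeeze":{"type":"number"}},"required":["increments"]}

```bash
mkdir -p pics; ls; python3 - <<'E'
from bench import ctrl, get_image
import cv2
for n in ("side","top","wrist"):
    d=get_image(n); cv2.imwrite(f"pics/{n}0.png",d["img"][:,:,::-1]); print(n,d["mtx"].tolist(),d["k1"],d["camera_from_world"].round(4).tolist())
print(ctrl.get_state(), ctrl.tcp_to_grasp)
E
```

```text
pics
side [[516.5382556962929, 0.0, 320.98711535539303], [0.0, 516.5382556962929, 240.34538292688404], [0.0, 0.0, 1.0]] 0.00039183283910132553 [[0.9976, -0.0691, 0.0009, -0.5671], [0.0485, 0.7085, 0.7041, -0.0987], [-0.0493, -0.7024, 0.7101, -0.9535], [0.0, 0.0, 0.0, 1.0]]
top [[502.8870914432523, 0.0, 322.8834987450399], [0.0, 502.8870914432523, 240.1902981162898], [0.0, 0.0, 1.0]] -0.03153107257324368 [[0.0277, -0.9994, 0.022, -0.1067], [0.992, 0.0302, 0.1223, -0.5957], [-0.1229, 0.0185, 0.9923, -0.8567], [0.0, 0.0, 0.0, 1.0]]
wrist [[418.5856722743404, 0.0, 321.94127609460884], [0.0, 418.5856722743404, 239.7492298585505], [0.0, 0.0, 1.0]] -0.04760619682170051 [[0.2721, -0.9623, -0.0013, -0.6499], [0.9196, 0.2605, -0.2941, 0.0353], [0.2834, 0.0789, 0.9558, -0.3908], [0.0, 0.0, 0.0, 1.0]]
{'time': 0.15, 'joint_positions': array([ 1.30914331,  0.32165977, -0.07007851,  1.45136985,  0.02262582,
        1.37082973, -0.05691767]), 'qd': array([-0.00074286, -0.00172649, -0.00102012, -0.00422157,  0.00053013,
        0.0001527 , -0.00091673]), 'joint_torque': array([-6.66421711e-04, -4.91799366e+01, -4.05037366e-01, -3.12871993e+01,
       -6.40608673e-02,  4.06060216e-02,  1.39927470e-04]), 'position': array([ 0.17680505, -0.62505749,  0.22172067]), 'tool_rot': array([-1.3262956 ,  1.00461291, -1.00253969]), 'ft_force': array([0.2280413 , 0.12010446, 0.34625753]), 'torque': array([ 0.05200632,  0.00600125, -0.05186121]), 'grip_width': 1.0026294301917678} -0.0187
```

View pics/side0.png

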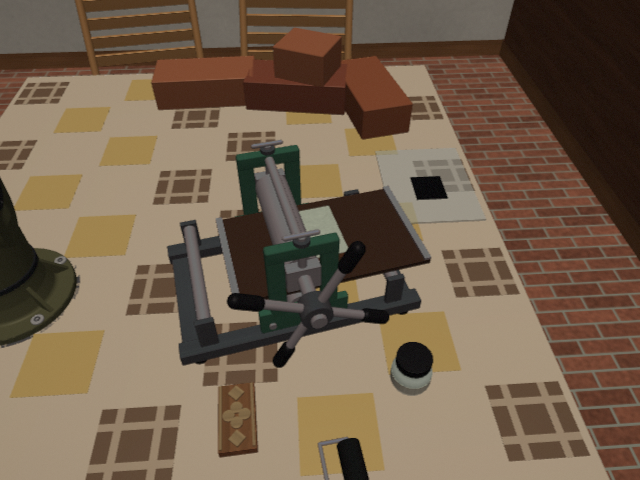

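View pics/top0.png

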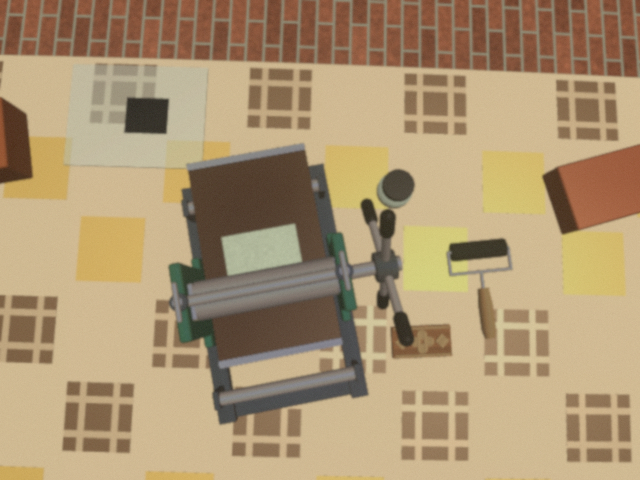

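View pics/wrist0.png

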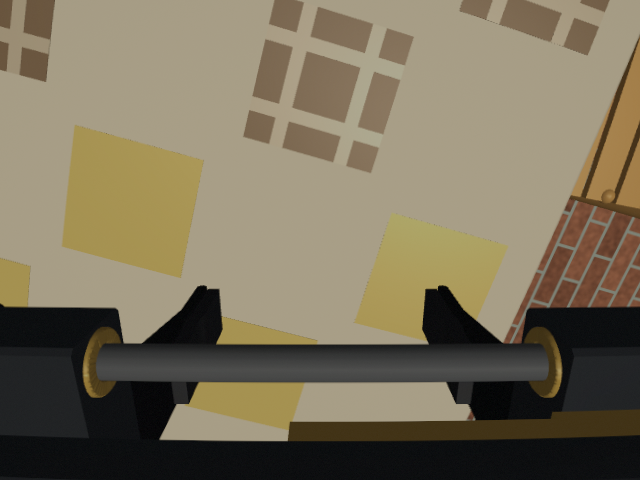

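```bash
cat > h.py <<'E'
import numpy as np, cv2
from scipy.optimize import least_squares
def proj(d,P):
    P=np.atleast_2d(P); T=d["camera_from_world"]; c=P@T[:3,:3].T+T[:3,3]
    s=np.stack([c[:,0],-c[:,1]],1)/(-c[:,2:3]); r2=(s**2).sum(1,keepdims=True)
    s=s*(1+d["k1"]*r2); K=d["mtx"]; return s*[K[0,0],K[1,1]]+[K[0,2],K[1,2]]
def pw(p,q):
    c,s=np.cos(p[2]),np.sin(p[2]); q=np.atleast_2d(q)
    return np.stack([p[0]+c*q[:,0]-s*q[:,1],p[1]+s*q[:,0]+c*q[:,1],q[:,2]],1)
def spoke(a,r): return np.array([r*np.sin(a),0,.15+r*np.cos(a)])
E
python3 - <<'E'
from h import *
from bench import get_image
S,T=get_image("side"),get_image("top")
obs=[(S,0,(358,254)),(S,1,(379,317)),(S,2,(284,358)),(S,3,(238,300)),(T,0,(388,218)),(T,1,(369,208)),(T,2,(383,302)),(T,3,(405,336))]
# fixed points
def pts(p,cam):
    Q=[spoke(p[3]+i*np.pi/2,.124) for i in range(4)]
    return proj(cam,pw(p,Q))
def f(p):
    s,t=pts(p,S),pts(p,T)
    return np.concatenate([( s if c is S else t)[i]-o for c,i,o in obs])
r=least_squares(f,[.55,-.2,0,.5],loss='soft_l1'); print(r.x,f(r.x).reshape(-1,2).round(1))
p=r.x
for n,c in(("side",S),("top",T)):
    im=c["img"][:,:,::-1].copy()
    Q=[spoke(p[3]+i*np.pi/2,l) for i in range(4) for l in (.0,.081,.124)]+[(0,.069,.24),(0,.301,.24),(.03,.185,.15)]+[(x,y,.15) for x in(0,) for y in(.078,.292)]
    for (u,v) in proj(c,pw(p,Q)): cv2.circle(im,(int(u*1),int(v*1)),2,(0,0,255),-1)
    u,v=proj(c,pw(p,[(0,.1,.12)]))[0].astype(int)
    cv2.imwrite(f"pics/{n}1.png",cv2.resize(im[max(0,v-140):v+140,max(0,u-180):u+180],None,fx=2,fy=2))
E
```

```text
[ 0.54854865 -0.18558121  0.20001919  0.4874903 ] [[ 0.5 -6.1]
 [ 5.3 -0.8]
 [-3.1  0.9]
 [-2.2 -0.8]
 [ 1.5 -1.2]
 [-0.4 -4.1]
 [-0.3  0.4]
 [ 1.   2.6]]
```

View pics/side1.png

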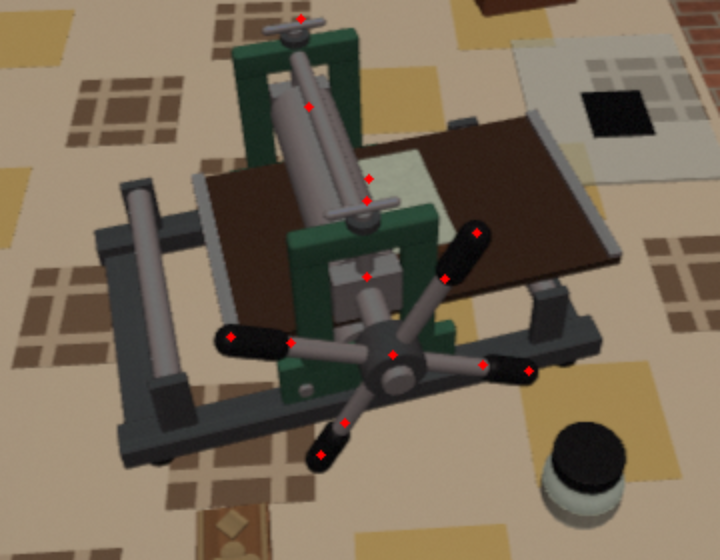

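View pics/top1.png

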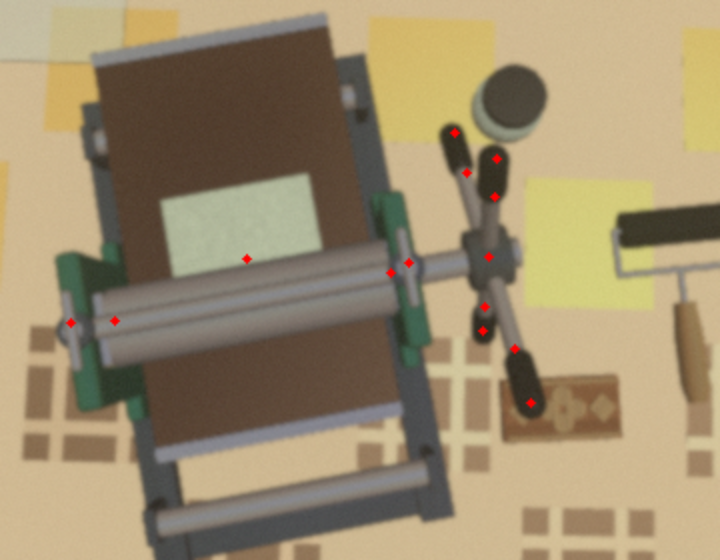

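```bash
python3 - <<'E'
from h import *
from bench import get_image
S,T=get_image("side"),get_image("top")
p0=np.array([ 0.54854865,-0.18558121,0.20001919,0.4874903])
off={}
for n,c in(("S",S),("T",T)):
    u,v=proj(c,pw(p0,[(0,.1,.12)]))[0].astype(int); off[n]=np.array([max(0,u-180),max(0,v-140)])
C={"S":S,"T":T}
def model(p):
    b=p[4]
    return dict(s0=spoke(p[3],.124),s1=spoke(p[3]+np.pi/2,.124),s2=spoke(p[3]+np.pi,.124),s3=spoke(p[3]-np.pi/2,.124),
     k0=(0,.069,.237),k1=(0,.301,.237),fl=(b+.17,.285,.1),fr=(b+.17,.085,.1),nl=(b-.17,.285,.1),nr=(b-.17,.085,.1),cfl=(b+.035,.245,.12),cfr=(b+.035,.125,.12))
obs=[("S","s0",(477,234)),("S","s1",(524,371)),("S","s2",(320,457)),("S","s3",(232,340)),
("S","k0",(362,210)),("S","k1",(294,27)),("S","fl",(533,112)),("S","fr",(620,254)),("S","nl",(198,178)),("S","cfl",(420,152)),
("T","s0",(493,159)),("T","s1",(452,136)),("T","s2",(484,330)),("T","s3",(533,405)),
("T","k0",(404,264)),("T","k1",(67,325)),("T","fl",(95,58)),("T","fr",(327,16)),("T","nl",(158,457)),("T","nr",(402,407)),("T","cfl",(161,199)),("T","cfr",(309,175))]
def f(p):
    m=model(p); return np.concatenate([proj(C[c],pw(p,[m[k]]))[0]-(off[c]+np.array(o)/2) for c,k,o in obs])
r=least_squares(f,[*p0,.05],loss='soft_l1'); print(r.x.round(4))
for o,e in zip(obs,f(r.x).reshape(-1,2).round(1)): print(o[:2],e)
np.save("p.npy",r.x)
p=r.x; print("far edge rel roller mm",(p[4]+.035)*1000,"rad needed to -30:",(p[4]+.065)/.03, "to -22",(p[4]+.057)/.03)
# brayer/block/jar rough world: on table
def table(c,uv,z):
    from scipy.optimize import fsolve
    return fsolve(lambda q:proj(c,[(q[0],q[1],z)])[0]-uv,[.5,-.3])
for n,uv,z in(("jar",(398,187),.065),("block",(421,341),.02),("brayroll l",(450,252),.017),("bray roll r",(507,246),.017),("handle end",(488,335),.01)): 
    w=table(T,uv,z); c,s=np.cos(p[2]),np.sin(p[2]); d=w-p[:2]; print(n,w.round(3),"press",[round(c*d[0]+s*d[1],3),round(-s*d[0]+c*d[1],3)])
E
```

```text
[ 0.5479 -0.1851  0.2129  0.496   0.0597]
('S', 's0') [-0.1 -0.6]
('S', 's1') [ 1.1 -0.8]
('S', 's2') [-0.1 -0.5]
('S', 's3') [-0.2 -1.7]
('S', 'k0') [ 1.  -3.2]
('S', 'k1') [ 0.7 -2.7]
('S', 'fl') [ 2.3 -0.9]
('S', 'fr') [ 1.8 -0.3]
('S', 'nl') [-2.9 -1.3]
('S', 'cfl') [-0.8 -3.1]
('T', 's0') [0.9 0.3]
('T', 's1') [ 0.5 -0.2]
('T', 's2') [-0.   1.2]
('T', 's3') [-0.8 -0.9]
('T', 'k0') [2.4 1.3]
('T', 'k1') [2.9 2. ]
('T', 'fl') [-0.5 -1.6]
('T', 'fr') [ 0.6 -1.2]
('T', 'nl') [0.5 2.4]
('T', 'nr') [1. 4.]
('T', 'cfl') [0.7 0.5]
('T', 'cfr') [ 0.1 -0.9]
far edge rel roller mm 94.6806558374303 rad needed to -30: 4.156021861247677 to -22 3.8893551945810096
jar [ 0.693 -0.218] press [np.float64(0.135), np.float64(-0.063)]
block [ 0.425 -0.27 ] press [np.float64(-0.138), np.float64(-0.057)]
brayroll l [ 0.586 -0.323] press [np.float64(0.009), np.float64(-0.143)]
bray roll r [ 0.601 -0.429] press [np.float64(0.0), np.float64(-0.249)]
handle end [ 0.438 -0.394] press [np.float64(-0.152), np.float64(-0.181)]
```

```bash
cat >> h.py <<'E'
from scipy.spatial.transform import Rotation as R
def toolstate():
    from bench import ctrl
    s=ctrl.get_state(); p=np.load("p.npy"); M=R.from_rotvec(s["tool_rot"]).as_matrix()
    c,k=np.cos(p[2]),np.sin(p[2]); d=s["position"]-[p[0],p[1],0]
    P=np.array([[c,k,0],[-k,c,0],[0,0,1]])
    print("t",s["time"],"TCP press mm",(P@d*1000).round(1),"F press",(P@s["ft_force"]).round(1),"grip",s["grip_width"].round(3))
    print("tool axes in press (cols)\n",(P@M).round(3)); print("q",s["joint_positions"].round(2))
    X=(P@M)[:,0]; ang=np.degrees(np.arctan2(X[1],X[0])); print("tool x heading in press deg",ang.round(1))
    return P@M, P@d*1000
def goto(M,cur,tgt): return (M.T@(np.array(tgt)-cur)).round(1)
E
python3 -c "
from h import *
M,c=toolstate(); print(goto(M,c,[c[0],c[1],330]),goto(M,c,[-70,0,330]))"
```

```text
Traceback (most recent call last):
  File "h.py", line 17, in toolstate
    print("t",s["time"],"TCP press mm",(P@d*1000).round(1),"F press",(P@s["ft_force"]).round(1),"grip",s["grip_width"].round(3))
                                                                                                       ^^^^^^^^^^^^^^^^^^^^^
AttributeError: 'float' object has no attribute 'round'
```

```bash
sed -i 's/s\["grip_width"\].round(3)/round(s["grip_width"],3)/' h.py
python3 -c "
from h import *
M,c=toolstate(); print(goto(M,c,[c[0],c[1],330]),goto(M,c,[-70,0,330]))"
```

```text
t 0.35 TCP press mm [-455.6 -351.9  222.3] F press [ 0.1 -0.2 -1. ] grip 1.004
tool axes in press (cols)
 [[ 0.063 -0.     0.998]
 [-0.998  0.     0.063]
 [-0.    -1.    -0.   ]]
q [ 1.31  0.32 -0.07  1.45  0.02  1.37 -0.06]
tool x heading in press deg -86.4
[  -0.  -107.7   -0. ] [-327.  -107.6  406.9]
```

{"op": "drive_tool", "data": {
  "increments": "0 -36 0 3.6 255; 0 -36 0 0 255; 0 -36 0 0 255; -29 0 32 0 255; -29 0 32 0 255; -29 0 32 0 255; -29 0 32 0 255; -29 0 32 0 255; -29 0 32 0 255; -29 0 32 0 255; -29 0 32 0 255; -29 0 32 0 255; -29 0 32 0 255; -29 0 32 0 255; -29 0 32 0 255; 0 0 0 0 255; 0 0 0 0 255",
  "squeeze": 30
}}

```text
time: 2.48
position: [0.4784, -0.2047, 0.3305]
tool_rot: [-1.303, 1.051, -1.051]
ft_force: [-1.3, -1.7, -0.4]
grip_width: 0.01
```

```bash
python3 -c "
from h import *
from bench import get_image
M,c=toolstate()
for n in ('side','top'):
  d=get_image(n); cv2.imwrite(f'pics/{n}2.png',d['img'][:,:,::-1])
# first stroke path
pa=[]
for a in np.radians([28.4,33,38,43,48,53,58,63,68,73,78,83,87,90]):
  r=105; pa.append([r*np.sin(a)-11*np.cos(a)-9.5,0,150+r*np.cos(a)+11*np.sin(a)])
pa=np.array(pa);print(pa.round(1).tolist());print(np.diff(pa,axis=0).round(1).tolist())"
```

```text
t 2.475 TCP press mm [-72.   -4.5 330.5] F press [-1.6 -1.4 -0.4] grip 0.01
tool axes in press (cols)
 [[-0.    -0.001  1.   ]
 [-1.    -0.001 -0.   ]
 [ 0.001 -1.    -0.001]]
q [ 0.81  0.03 -0.47  1.58  0.02  1.54 -1.02]
tool x heading in press deg -90.0
[[30.8, 0.0, 247.6], [38.5, 0.0, 244.1], [46.5, 0.0, 239.5], [54.1, 0.0, 234.3], [61.2, 0.0, 228.4], [67.7, 0.0, 222.0], [73.7, 0.0, 215.0], [79.1, 0.0, 207.5], [83.7, 0.0, 199.5], [87.7, 0.0, 191.2], [90.9, 0.0, 182.6], [93.4, 0.0, 173.7], [94.8, 0.0, 166.5], [95.5, 0.0, 161.0]]
[[7.7, 0.0, -3.5], [8.0, 0.0, -4.5], [7.6, 0.0, -5.2], [7.1, 0.0, -5.9], [6.6, 0.0, -6.5], [6.0, 0.0, -7.0], [5.3, 0.0, -7.5], [4.7, 0.0, -7.9], [4.0, 0.0, -8.3], [3.2, 0.0, -8.6], [2.5, 0.0, -8.9], [1.4, 0.0, -7.2], [0.7, 0.0, -5.5]]
```

View pics/side2.png

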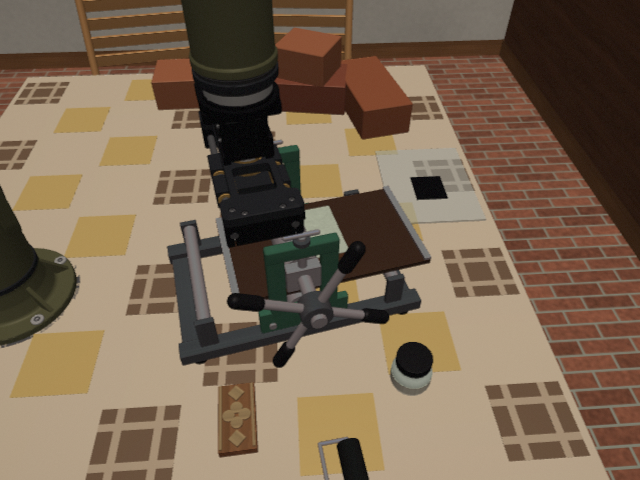

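{"op": "drive_tool", "data": {
  "increments": "-2 0 41 0 255; -2 0 41 0 255; 0 28 0 0 255; 0 28 0 0 255; 0 27 0 0 255; 0 0 7 0 255; 0 0 7 0 255; 0 0 7 0 255; 0 3.5 7.7 0 255; 0 4.5 8 0 255; 0 0 0 0 255"
}}

```text
time: 3.95
position: [0.5944, -0.1754, 0.2403]
tool_rot: [-1.303, 1.05, -1.051]
ft_force: [-2.4, -1.2, 2.2]
grip_width: 0.009
```

```bash
python3 -c "
from h import *
from bench import get_image
M,c=toolstate()
for n in ('side','top'):
  d=get_image(n); cv2.imwrite(f'pics/{n}3.png',d['img'][:,:,::-1])
"
```

```text
t 3.95 TCP press mm [ 47.5  -0.3 240.3] F press [-2.6 -0.7  2.2] grip 0.009
tool axes in press (cols)
 [[ 0.     0.     1.   ]
 [-1.    -0.001  0.   ]
 [ 0.001 -1.     0.   ]]
q [ 0.67  0.29 -0.53  1.49  0.15  1.4  -1.22]
tool x heading in press deg -90.0
```

View pics/side3.png

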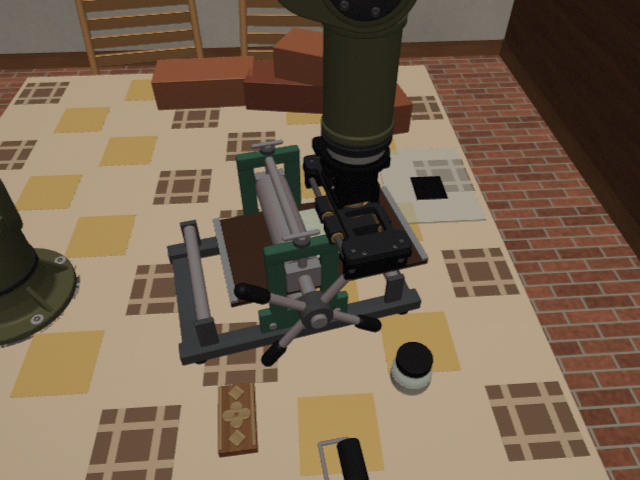

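{"op": "drive_tool", "data": {
  "increments": "0 5.2 7.6 0 255; 0 5.9 7.1 0 255; 0 6.5 6.6 0 255; 0 7 6 0 255; 0 7.5 5.3 0 255; 0 7.9 4.7 0 255; 0 8.3 4 0 255; 0 8.6 3.2 0 255; 0 8.9 2.5 0 255; 0 7.2 1.4 0 255; 0 5.5 0.7 0 255; 0 5 0 0 255; 0 4 0 0 255; 0 0 0 0 255"
}}

```text
time: 5.8
position: [0.6429, -0.1648, 0.1534]
tool_rot: [-1.301, 1.049, -1.053]
ft_force: [-0.8, 0.2, 4.3]
grip_width: 0.001
```

```bash
python3 -c "
from h import *
from bench import get_image
M,c=toolstate()
for n in ('side','top'):
  d=get_image(n); cv2.imwrite(f'pics/{n}4.png',d['img'][:,:,::-1])
"
```

```text
t 5.8 TCP press mm [ 97.2  -0.3 153.4] F press [-0.8  0.4  4.3] grip 0.001
tool axes in press (cols)
 [[-0.     0.003  1.   ]
 [-1.    -0.001 -0.   ]
 [ 0.001 -1.     0.003]]
q [ 0.6   0.43 -0.52  1.49  0.22  1.27 -1.3 ]
tool x heading in press deg -90.0
```

View pics/side4.png

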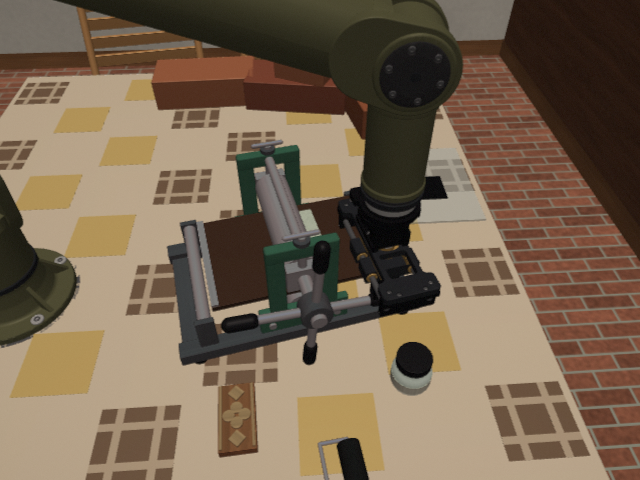

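{"op": "drive_tool", "data": {
  "increments": "0 -42 0 0 255; 0 -42 0 0 255; 0 -42 0 0 255; 0 -41 0 0 255; 0 0 -34 0 255; 0 0 -34 0 255; 0 0 -34 0 255; 0 0 -34 0 255; 0 0 0 0 255; 0 32 0 0 255; 0 32 0 0 255; 0 0 0 0 255"
}}

```text
time: 7.4
position: [0.5083, -0.1924, 0.2524]
tool_rot: [-1.303, 1.054, -1.046]
ft_force: [-0.1, -0.0, 0.9]
grip_width: 0.003
```

```bash
python3 -c "
from h import *
from bench import get_image
M,c=toolstate()
for n in ('side','top'):
  d=get_image(n); cv2.imwrite(f'pics/{n}5.png',d['img'][:,:,::-1])
pa=[]
for a in np.radians(np.arange(5,91,5)):
  r=105; pa.append([r*np.sin(a)-11*np.cos(a)-9.5,0,150+r*np.cos(a)+11*np.sin(a)])
pa=np.array(pa);print(pa[0]);d=np.diff(pa,axis=0).round(1);print('; '.join(f'0 {-z:.1f} {x:.1f} 0 255' for x,_,z in d))"
```

```text
t 7.4 TCP press mm [-40.2   1.2 252.4] F press [-0.1 -0.   0.9] grip 0.003
tool axes in press (cols)
 [[ 0.001 -0.003  1.   ]
 [-1.     0.004  0.001]
 [-0.004 -1.    -0.003]]
q [ 0.79  0.11 -0.51  1.65  0.06  1.39 -1.09]
tool x heading in press deg -89.9
[-11.30678869   0.         255.55915647]
0 0.2 9.2 0 255; 0 1.0 9.2 0 255; 0 1.8 9.0 0 255; 0 2.6 8.8 0 255; 0 3.4 8.6 0 255; 0 4.1 8.2 0 255; 0 4.8 7.9 0 255; 0 5.5 7.4 0 255; 0 6.1 6.9 0 255; 0 6.7 6.3 0 255; 0 7.2 5.7 0 255; 0 7.7 5.1 0 255; 0 8.1 4.4 0 255; 0 8.4 3.7 0 255; 0 8.7 2.9 0 255; 0 9.0 2.1 0 255; 0 9.1 1.4 0 255
```

View pics/side5.png

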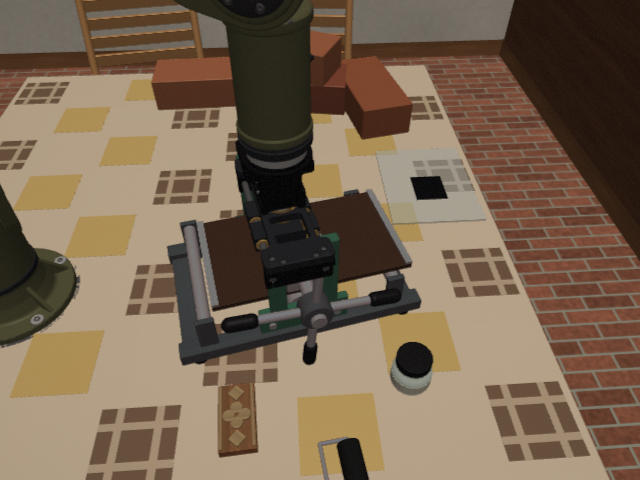

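{"op": "drive_tool", "data": {
  "increments": "0 -1 10 0 255; 0 -1 10 0 255; 0 0 9 0 255; 0 0.2 9.2 0 255; 0 1 9.2 0 255; 0 1.8 9 0 255; 0 2.6 8.8 0 255; 0 3.4 8.6 0 255; 0 4.1 8.2 0 255; 0 4.8 7.9 0 255; 0 5.5 7.4 0 255; 0 6.1 6.9 0 255; 0 0 0 0 255"
}}

```text
time: 9.12
position: [0.6113, -0.1712, 0.2276]
tool_rot: [-1.303, 1.051, -1.05]
ft_force: [-1.8, 0.1, 3.1]
grip_width: 0.002
```

```bash
python3 -c "
from h import *
M,c=toolstate()"
```

```text
t 9.125 TCP press mm [6.490e+01 1.000e-01 2.276e+02] F press [-1.7  0.4  3.1] grip 0.002
tool axes in press (cols)
 [[ 0. -0.  1.]
 [-1.  0.  0.]
 [-0. -1. -0.]]
q [ 0.65  0.33 -0.54  1.47  0.17  1.39 -1.25]
tool x heading in press deg -90.0
```

{"op": "drive_tool", "data": {
  "increments": "0 7.5 6.3 0 255; 0 7.8 5.7 0 255; 0 7.9 5 0 255; 0 8.1 4 0 255; 0 8.4 3.2 0 255; 0 8.7 2.5 0 255; 0 9 2 0 255; 0 9.1 1.4 0 255; 0 5 0 0 255; 0 4 0 0 255; 0 0 0 0 255"
}}

```text
time: 10.5
position: [0.6433, -0.1642, 0.154]
tool_rot: [-1.298, 1.045, -1.054]
ft_force: [3.5, 0.8, 4.6]
grip_width: 0.008
```

{"op": "drive_tool", "data": {
  "increments": "0 -42 0 0 255; 0 -42 0 0 255; 0 -42 0 0 255; 0 -41 0 0 255; 0 0 -34 0 255; 0 0 -34 0 255; 0 0 -34 0 255; 0 0 -34 0 255; 0 0 0 0 255; 0 0 0 0 255"
}}

```text
time: 11.75
position: [0.508, -0.1936, 0.3191]
tool_rot: [-1.302, 1.05, -1.051]
ft_force: [0.7, -0.3, -1.4]
grip_width: 0.003
```

```bash
python3 -c "
from h import *
from bench import get_image
M,c=toolstate()
for n in ('side','top'):
  d=get_image(n); cv2.imwrite(f'pics/{n}6.png',d['img'][:,:,::-1])
"
```

```text
t 11.75 TCP press mm [-4.070e+01  1.000e-01  3.191e+02] F press [ 0.6 -0.4 -1.4] grip 0.003
tool axes in press (cols)
 [[ 0.     0.001  1.   ]
 [-1.    -0.     0.   ]
 [ 0.    -1.     0.001]]
q [ 0.8   0.09 -0.52  1.54  0.04  1.52 -1.08]
tool x heading in press deg -90.0
```

View pics/side6.png

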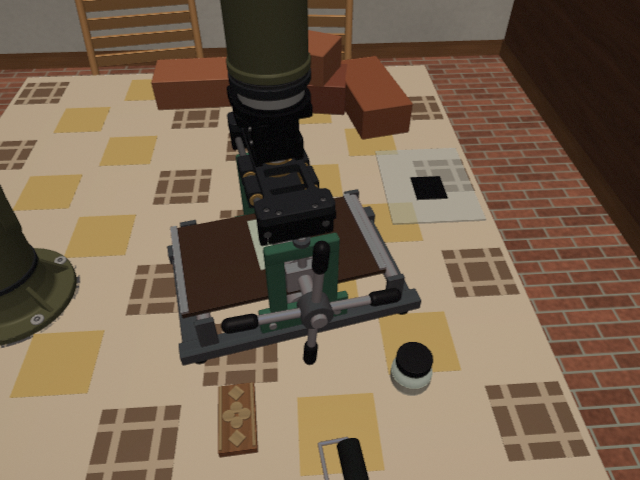

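View pics/top6.png

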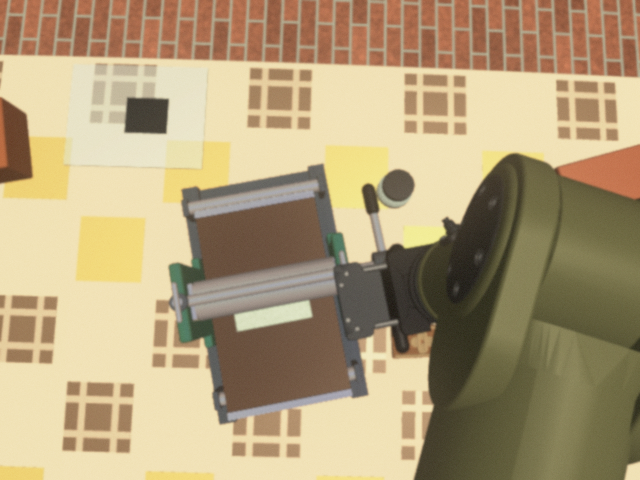

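{"op": "drive_tool", "data": {
  "increments": "0 32 0 0 255; 0 32 0 0 255; 0 0 10 0 255; 0 0 10 0 255; 0 0 9 0 255; 0 0.2 9.2 0 255; 0 1 9.2 0 255; 0 1.8 9 0 255; 0 2.6 8.8 0 255; 0 3.4 8.6 0 255; 0 4.1 8.2 0 255; 0 4.8 7.9 0 255; 0 5.5 7.4 0 255; 0 6.1 6.9 0 255; 0 0 0 0 255"
}}

```text
time: 13.72
position: [0.6103, -0.1716, 0.2267]
tool_rot: [-1.302, 1.049, -1.052]
ft_force: [-1.5, 0.3, 3.3]
grip_width: 0.004
```

{"op": "drive_tool", "data": {
  "increments": "0 7.5 6.3 0 255; 0 7.8 5.7 0 255; 0 7.9 5 0 255; 0 8.1 4 0 255; 0 8.4 3.2 0 255; 0 8.7 2.5 0 255; 0 9 2 0 255; 0 6 1 0 255; 0 0 0 0 255"
}}

```text
time: 14.85
position: [0.6408, -0.1649, 0.1639]
tool_rot: [-1.299, 1.046, -1.053]
ft_force: [2.1, 0.4, 4.5]
grip_width: 0.01
```

```bash
python3 -c "
from h import *
from bench import get_image
M,c=toolstate()
for n in ('side','top'):
  d=get_image(n); cv2.imwrite(f'pics/{n}7.png',cv2.resize(d['img'][120:400,100:460,::-1],None,fx=2,fy=2))
"
```

```text
t 14.85 TCP press mm [9.510e+01 1.000e-01 1.639e+02] F press [ 2.1 -0.1  4.5] grip 0.01
tool axes in press (cols)
 [[ 0.001  0.006  1.   ]
 [-1.    -0.001  0.001]
 [ 0.001 -1.     0.006]]
q [ 0.62  0.42 -0.53  1.49  0.22  1.29 -1.3 ]
tool x heading in press deg -90.0
```

View pics/side7.png

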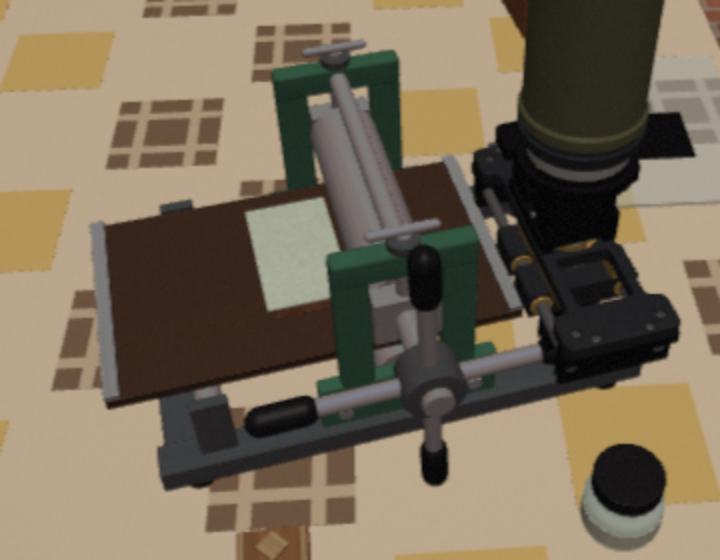

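View pics/top7.png

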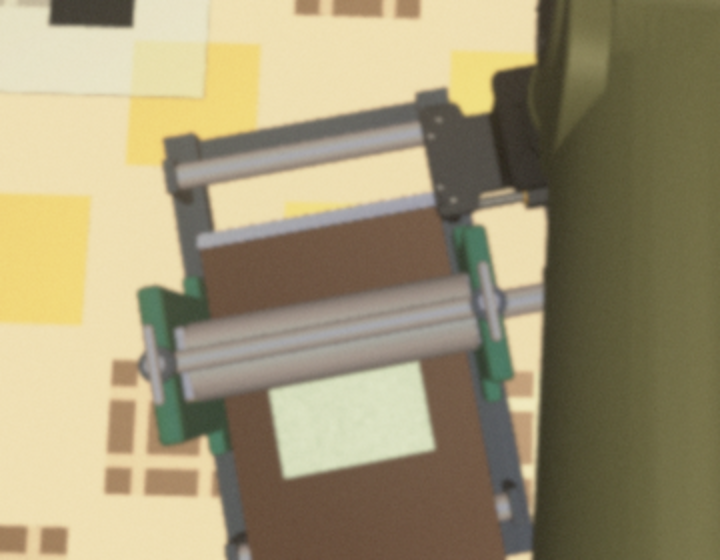

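```bash
python3 -c "
from h import *
from bench import get_image
p=np.load('p.npy')
T=get_image('top'); S=get_image('side')
obs=[(T,(-.035,.245,.12),(284,478)),(T,(-.035,.125,.12),(434,449)),(T,(.17,.285,.1),(198,240)),(T,(.17,.085,.1),(437,200)),(S,(-.035,.245,.12),(247,212)),(S,(-.035,.125,.12),(269,310)),(S,(-.17,.285,.1),(94,224)),(S,(-.17,.085,.1),(110,404))]
def f(b): return np.concatenate([proj(c,pw(p,[(q[0]+b[0],q[1],q[2])]))[0]-(np.array(o)/2+[100,120]) for c,q,o in obs])
for o in obs:
  g=least_squares(lambda b:proj(o[0],pw(p,[(o[1][0]+b[0],o[1][1],o[1][2])]))[0]-(np.array(o[2])/2+[100,120]),[0]);print(g.x*1000, g.fun)
b=least_squares(f,[0.]).x; print(b*1000+35)
"
```

```text
[-66.2211345] [ 0.44871883 -0.07517062]
[-65.92538007] [ 0.70779045 -0.12986891]
[-70.18830949] [ 0.85881116 -0.13639521]
[-72.96073102] [ 0.93693402 -0.17679548]
[-65.69836356] [-0.34540965 -1.80482359]
[-65.98400595] [-0.29511747 -1.39778642]
[-64.27101602] [-0.04271365 -0.22626876]
[-63.04332866] [-0.61205707 -2.75887097]
[-31.62668644]
```

{"op": "drive_tool", "data": {
  "increments": "0 4 0.5 0 255; 0 3 0 0 255; 0 0 0 0 255; 0 -20 0 0 255; 0 -40 0 0 255; 0 -40 0 0 255; 0 -40 0 0 255; 0 -30 0 0 255; 0 0 0 0 255; 0 0 0 0 255; 0 0 0 0 255; 0 0 0 0 255"
}}

```text
time: 16.55
position: [0.6382, -0.1655, 0.324]
tool_rot: [-1.304, 1.053, -1.049]
ft_force: [0.5, -0.3, -0.0]
grip_width: 0.006
```

```bash
python3 -c "
from h import *
from bench import get_image
M,c=toolstate()
for n in ('side','top'):
  d=get_image(n); cv2.imwrite(f'pics/{n}8.png',d['img'][:,:,::-1])
"
```

```text
t 16.55 TCP press mm [ 92.4   0.  324. ] F press [ 0.4 -0.4 -0. ] grip 0.006
tool axes in press (cols)
 [[ 0.    -0.002  1.   ]
 [-1.     0.001  0.   ]
 [-0.001 -1.    -0.002]]
q [ 0.6   0.37 -0.55  1.24  0.19  1.59 -1.27]
tool x heading in press deg -90.0
```

View pics/side8.png

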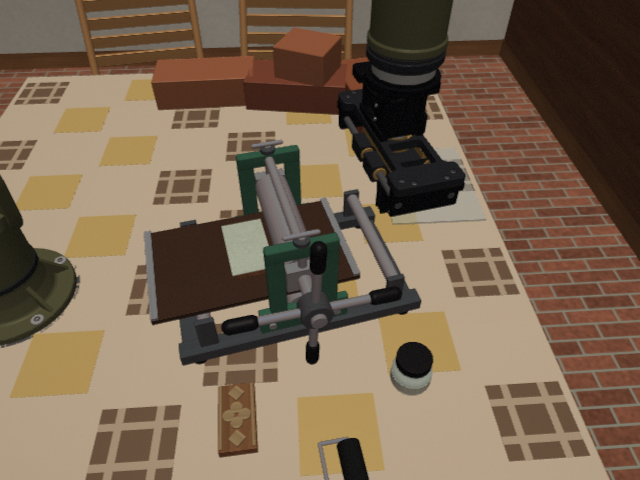

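View pics/top8.png

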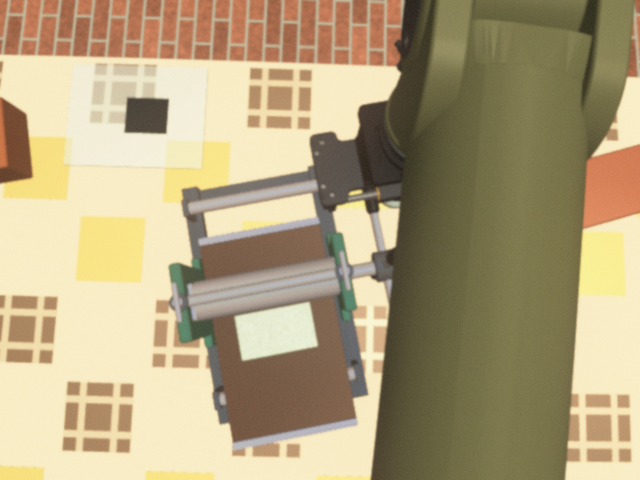

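The whole card lies on the robot's side of the roller (card near corners at about (242,360) and (317,346) in the top view). The gripper is clear of the wheel, and the jar, block and brayer have not moved in the side view. I'm handing the job in.

```bash
python3 -c "
from bench import workorder
print(workorder.close_job())"
```

```text
the job is handed in; nothing more can be done
None
```

The card is fully out on the robot's side. I pushed three spokes round in turn with the closed fingertips, tops away from the robot, then lifted the tool clear and handed the job in at about 16.6 s.

- **Card position:** before the last small push, the far edge measured about 31–32 mm to the robot's side of the roller axis, against the 22 mm needed. That push added about 2 mm by calculation. I did not measure again, but the final pictures show the card wholly out.
- **Measurement spread:** the card's corners agreed to within 1 mm. The bed's corners put the bed's middle between -63 and -73 mm, so the bed as a whole is less certain than the card. Even the least favourable bed corner gives a far edge of about 28 mm.
- **Contact:** the last reading showed almost no force on the tool (under 1 N), with the fingertips about 320 mm above the table and clear of the wheel.
- **Other objects:** in the final side view the jar and spare block, and the part of the brayer in view, are where they started. I judged this by eye, because the arm hid that area in the top view.

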